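# Open the vacuum stopcock of the filtration stand that carries the funnel

## Task

Two small filtration stands stand on the lab bench: one carries an open steel filter funnel, the other is closed off with a black rubber stopper. Start filtering: turn the lever of the funnel stand's valve a quarter turn to fully open, so that it lies in line with its pipe and points away from the funnel. Leave the stopper stand's valve shut, and let go of the lever.

Things in the scene. Friction and masses are not known exactly. Their poses are not given: they have to be found in the camera images.
- filter_station: Fixed stand with the open steel funnel. Origin: centre of its underside on the bench, z up. Block 100 x 200 x 30 mm (x, y, z). Funnel at y +60 mm, 62 mm wide, top at 181 mm. Pipe along y from funnel to an elbow at y -75 mm, its top at 78 mm (valve body 84 mm). The lever turns about a vertical axis at x 0, y -30 mm. Stand yaw within 0.35 rad, so its x points away from the robot.
- filter_valve (a joint): Lever of the funnel stand's valve, rad, vertical axis. 0 = shut: across the pipe, pointing along the stand's -x (towards the robot). 1.571 = fully open: in line with the pipe, pointing along the stand's -y, away from the funnel. Grows counter-clockwise from above; stops at both ends; steady friction 0.12 N m; stays where left. Starts at 0 to 0.4.
- filter_valve_grip (a point): Middle of the grey plastic sleeve of the funnel stand's lever, 115 mm above the bench, 68 mm from the turning axis; moves with the lever. The sleeve is a level bar 58 mm long, 14 mm wide, 14 mm high, reaching from 37 to 95 mm from the axis. Site x axis: along the lever towards the turning axis; z up.
- blank_valve (a joint): Lever of the other stand's valve, same joint meaning. That stand is the same but has a black rubber stopper (36 mm wide, top at 128 mm) in place of the funnel. It starts shut (0 to 0.15) and must stay shut. The stands are side by side, centres at least 300 mm apart across the bench, either one on the left.
Mind the look-alikes: they are no part of the job. What is shaped like the filter_station but blue, pink or purple is not meant.

How it is judged:
By the outcome, as a careful person would: the job done as asked, in the order asked, and still so for the second after the job is handed in, with the robot touching nothing.
It also fails if it takes over 35 s, if anything falls off the work surface, if the arm or the gripper's body presses on something with over 40 N, if the wrist force passes 120 N, or if a joint passes its speed limit or range.

## Robot

A 6-joint arm with a two-finger parallel gripper is mounted at the origin on the work surface. World frame = base frame: x ahead of the robot, y to its left, z up, the work surface at z = 0. Lengths are in m, angles in rad, forces in N, time in s.
With the tool pointing down it reaches from about 0.3 to 0.85 m from the base axis. Payload 5.4 kg.
Tool frame: the origin (TCP) lies between the finger pads; the fingertips stand 17 mm ahead of it and the grasp point (between the pads) lies 2 mm behind it (manip.finger_overhang is the distance from the TCP to the fingertips, in m); x points along the fingers, z is the direction in which the jaws open and shut, and the axes are right-handed (so a half turn about x gives the same grasp; the last joint's range is limited). The gripper opens to 85 mm and grips with 20 to 120 N. Pads are 22 mm wide; open, the fingers measure 114 mm over their backs; the gripper's body (76 mm by 85 mm) begins 54 mm behind the grasp point. The pads swing forward as they close: fully open they stand 13 mm farther back than shut.
Start: joints at [0.982, 0.158, 1.597, -0, 1.386, -0.21], TCP at [0.213, 0.534, 0.227] pointing down, gripper open.
Joint ranges: [-2.91, 2.91], [-0.94, 2.29], [0.18, 2.7], [-1.29, 4.43], [0.17, 2.64], [-3, 3]. Speed limits (rad/s): [2.57, 2.57, 3.14, 3.14, 3.14, 3.14].

## Interface

Orientations are given as a rotation vector (axis times angle).
In Python, from plant import manip, kinematics, optics, job gives the robot as it stands. Calls block until the motion is done:
- manip.move_pose(position, orientation): joint-space move of the TCP to a pose.
- manip.move_linear(position, attitude=None, speed=0.15): straight line of the TCP; attitude=None keeps the orientation; speed is the mean speed in m/s.
- manip.movej(angles): joint-space move.
- manip.command_gripper(opening, force=None): opening from 0.0 (shut) to 1.0 (fully open); force is the grip in N (None keeps the last); returns when the fingers have stopped.
- manip.sleep(seconds).
- kinematics.ik(position, orientation): joint angles nearest the present ones, or None.
- optics.get_image(name): name is "side" or "top"; returns the picture (384x512x3 uint8, blue, green, red); there is no depth.
- optics.camera_model(name): a dict with "fx", "fy", "cx", "cy" (pixels), "R" (3x3) and "t" (3): a world point X has camera coordinates R X + t. Camera axes: x right, y down, z forward; pixel columns grow to the right and rows downward; lengths in m; the calibration is good to about 2 mm. A picture is of the moment at which its call begins. camera_model takes no time and is no camera call.
A pose or a line that the arm cannot do raises manip.PlanningError and nothing moves.
- job.hand_in(): hands the job in, once; it reports no verdict.
Readings, each from a call of its own:
- manip.current_time_s(): time.
- manip.current_joint_pos(): joint angles.
- manip.current_qd(): joint speeds.
- manip.current_tau(): joint torques, N m.
- manip.current_tcp_pos(): TCP position.
- manip.current_orientation(): TCP orientation.
- manip.current_contact_force(): force on the tool from outside, world axes, zero at the start.
- manip.current_moment(): the same for the moment, N m.
- manip.current_grip_width(): opening from 0.0 (shut) to 1.0 (fully open).
Only numpy, scipy, OpenCV 4.12 (cv2) and the standard library are available. Lean on these libraries where they do the work, as an engineer would, in place of code of your own. Each camera call takes 0.05 s, during which the arm holds its last target.

## Working session

There is one attempt and no reset: what is moved stays moved. The work goes in short steps, each a Python script; the robot and the scene stay as the last script left them, time stands still between calls to the robot, and variables do not carry over. Pictures are saved under pics/ and viewed, and the job is handed in when it is done.

```bash
mkdir -p pics; ls; python3 - <<'E'
from plant import manip, optics
import cv2
for n in("side","top"):
    cv2.imwrite(f"pics/{n}0.png",optics.get_image(n)); m=optics.camera_model(n); print(n,m)
print(manip.current_time_s(),manip.current_orientation(),manip.current_tcp_pos())
E
```

```text
pics
side {'fx': 430.878539609971, 'fy': 430.878539609971, 'cx': 255.3403804669615, 'cy': 188.84725958552335, 'R': array([[ 0.80965816, -0.58670156,  0.01532807],
       [-0.3364662 , -0.48541131, -0.80694879],
       [ 0.48087853,  0.6481953 , -0.59042247]]), 't': array([-0.43861383,  0.18577085,  0.9604907 ])}
top {'fx': 377.54997181452416, 'fy': 377.54997181452416, 'cx': 264.3749459256133, 'cy': 199.9981416295293, 'R': array([[ 0.02131516, -0.99954913, -0.02114706],
       [-0.98603971, -0.01752385, -0.16558567],
       [ 0.16514043,  0.02438133, -0.98596865]]), 't': array([-0.10348253,  0.48525902,  0.94715718])}
0.1 [-0.92661492  1.36660287  0.92548865] [0.21233296 0.53374809 0.22628033]
```

View pics/side0.png

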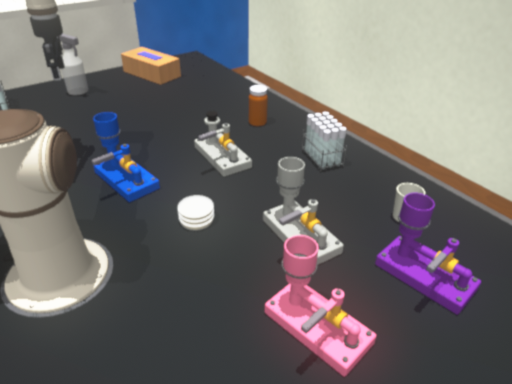

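View pics/top0.png

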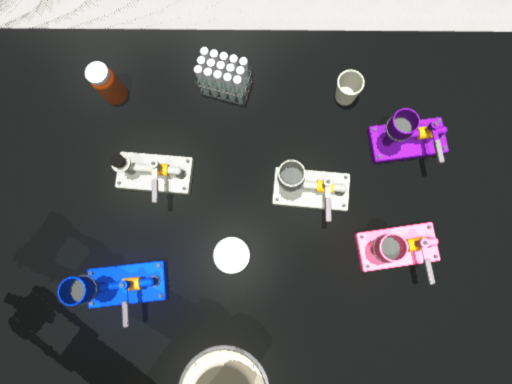

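Grey-white stands in the top view: the funnel stand at about (312,188) and the stopper stand at about (154,172). The look-alikes are blue (127,285), pink (398,247) and purple (408,140). The stand at (312,188) fits, since it is not coloured and has an open grey funnel. I'll confirm that in a crop.

```bash
python3 - <<'E'
import cv2,numpy as np
t=cv2.imread("pics/top0.png");s=cv2.imread("pics/side0.png")
a=cv2.resize(t[145:235,260:365],None,fx=5,fy=5,interpolation=cv2.INTER_CUBIC)
b=cv2.resize(s[145:275,250:355],None,fx=3.46,fy=3.46,interpolation=cv2.INTER_CUBIC)
h=min(a.shape[0],b.shape[0]);o=np.hstack([a[:h],b[:h,:270]])
print(o.shape);cv2.imwrite("pics/crop1.png",o)
cv2.imwrite("pics/crop2.png",b)
E
```

```text
(450, 795, 3)
```

View pics/crop1.png

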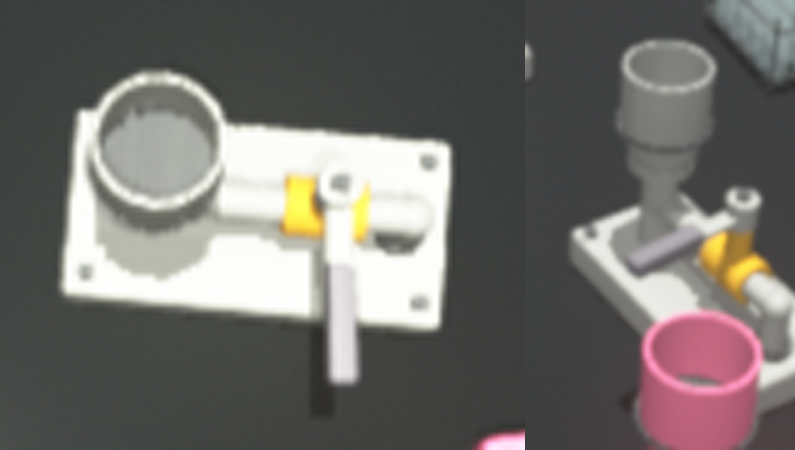

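The crop confirms it: an open steel funnel on a white stand, with the grey sleeve pointing down towards the robot (tip at about crop (343,382), full (328,221)). Next I measure the stand pose and the lever.

```bash
cat >h.py <<'E'
import cv2,numpy as np
from plant import optics
def ray(n,uv,z):
    m=optics.camera_model(n);R=m["R"];c=-R.T@m["t"]
    d=R.T@np.array([(uv[0]-m["cx"])/m["fx"],(uv[1]-m["cy"])/m["fy"],1])
    return c+d*(z-c[2])/d[2]
def proj(n,X):
    m=optics.camera_model(n);p=m["R"]@np.array(X)+m["t"]
    return np.array([m["cx"]+m["fx"]*p[0]/p[2],m["cy"]+m["fy"]*p[1]/p[2]])
E
python3 - <<'E'
from h import *
t=cv2.imread("pics/top0.png")
m=optics.camera_model("top");print("cam",-m["R"].T@m["t"])
for x,y in [(328,187),(328,200),(328,210),(328,217),(300,200),(345,175),(290,190)]: print((x,y),t[y,x])
g=cv2.cvtColor(t,cv2.COLOR_BGR2GRAY)
roi=np.zeros_like(g);roi[150:230,262:360]=1
mask=((g>110)&(roi>0)).astype(np.uint8)
# corners from crop
C=[(78,112),(450,143),(440,327),(63,294)]
P=[ray("top",(x/5+260-.4,y/5+145-.4),.03)[:2] for x,y in C]
for p in P: print(p.round(4))
for i in range(4): print(np.linalg.norm(P[i]-P[(i+1)%4]).round(4))
print("centre",np.mean(P,0), "y axis ang", [np.degrees(np.arctan2(*(a-b)[::-1])) for a,b in((P[0],P[1]),(P[3],P[2]))])
hsv=cv2.cvtColor(t,cv2.COLOR_BGR2HSV)
b=t.astype(int)
lil=((b[...,2]-b[...,1]>4)&(b[...,0]-b[...,1]>4)&(g>110)&(roi>0)).astype(np.uint8)
n,l,st,ce=cv2.connectedComponentsWithStats(lil);print(st[1:],ce[1:])
k=1+np.argmax(st[1:,4]);pts=np.argwhere(l==k)[:,::-1].astype(np.float32)
r=cv2.minAreaRect(pts);print(r)
bx=cv2.boxPoints(r)
for p in bx: print(p,ray("top",p,.122)[:2].round(4))
c=ray("top",r[0],.122);print("sleeve",c)
E
```

```text
cam [ 0.32427646 -0.11802522  1.01203088]
(328, 187) [243 248 248]
(328, 200) [225 222 227]
(328, 210) [227 225 229]
(328, 217) [229 227 231]
(300, 200) [251 253 253]
(345, 175) [232 239 238]
(290, 190) [ 96 103 102]
[ 0.5788 -0.1208]
[ 0.565  -0.3187]
[ 0.4661 -0.3119]
[ 0.48   -0.1145]
0.1983
0.0991
0.1978
0.0989
centre [ 0.52247631 -0.21646745] y axis ang [np.float64(86.00450258774723), np.float64(85.96367273964431)]
[[329 211   1   1   1]] [[329. 211.]]
((329.0, 211.0), (0.0, 0.0), 0.0)
[329. 211.] [ 0.4496 -0.2498]
[329. 211.] [ 0.4496 -0.2498]
[329. 211.] [ 0.4496 -0.2498]
[329. 211.] [ 0.4496 -0.2498]
sleeve [ 0.44963056 -0.24979317  0.122     ]
```

```bash
python3 - <<'E'
from h import *
t=cv2.imread("pics/top0.png");g=cv2.cvtColor(t,cv2.COLOR_BGR2GRAY);b=t.astype(int)
roi=np.zeros_like(g);roi[150:230,262:360]=1
lil=((b[...,2]-b[...,1]>=1)&(b[...,0]-b[...,1]>=1)&(g>130)&(roi>0)).astype(np.uint8)
n,l,st,ce=cv2.connectedComponentsWithStats(lil);k=1+np.argmax(st[1:,4]);print(st[k],ce[k])
r=cv2.minAreaRect(np.argwhere(l==k)[:,::-1].astype(np.float32));print(r)
e=cv2.boxPoints(r)
mids=sorted([tuple((e[i]+e[(i+1)%4])/2) for i in range(4)],key=lambda p:p[1])
A,B=[ray("top",p,.122)[:2] for p in(mids[0],mids[-1])];print(mids,A,B,np.linalg.norm(A-B))
piv=np.array([.5225,-.2165])-.03*np.array([np.cos(np.radians(86)),np.sin(np.radians(86))])
d=(A+B)/2-piv;print("piv",piv,"r",np.linalg.norm(d),"mid",(A+B)/2,"ang piv->",np.degrees(np.arctan2(d[1],d[0])),"dir A->B",np.degrees(np.arctan2(*(B-A)[::-1])))
# world dir of shut = 180-4=176 ; joint = dir-176
print("stub top px exp", proj("top",[*piv,.13]),proj("side",[*(A+B)/2,.115]))
E
```

```text
[325 198   7  24 115] [327.99130435 210.40869565]
((328.1425476074219, 209.49322509765625), (23.164228439331055, 5.279731750488281), 87.27368927001953)
[(np.float32(327.59164), np.float32(197.92422)), (np.float32(330.77942), np.float32(209.36766)), (np.float32(325.50568), np.float32(209.61879)), (np.float32(328.69345), np.float32(221.06223))] [ 0.48104096 -0.24666487] [ 0.42564615 -0.24890624] 0.05544013348944306
piv [ 0.52040731 -0.24642692] r 0.0670775152447653 mid [ 0.45334355 -0.24778556] ang piv-> -178.83941285357355 dir A->B -177.68298383579446
stub top px exp [327.87024742 181.05958826] [289.62008676 216.38539909]
```

```bash
cat >>h.py <<'E'
from scipy.spatial.transform import Rotation as Ro
PIV=np.array([.5204,-.2464]);YAW=np.radians(-4.0);R0=.068
def pose(q,z,sgn=1,r=R0,grip_off=0.0):
    a=np.pi+YAW+q
    p=PIV+r*np.array([np.cos(a),np.sin(a)])
    x=np.array([0,0,-1.]);zz=sgn*np.array([-np.sin(a+grip_off),np.cos(a+grip_off),0])
    M=np.column_stack([x,np.cross(zz,x),zz])
    return np.array([*p,z]),Ro.from_matrix(M).as_rotvec()
E
python3 - <<'E'
from h import *
from plant import kinematics
for s in(1,-1):
  for q,z in((.09,.3),(.09,.113),(.8,.113),(1.57,.113),(1.62,.113),(1.57,.3)):
    j=kinematics.ik(*pose(q,z,s));print(s,q,z,None if j is None else np.round(j,2))
for n,p in(("pink",(391,246)),("purple",(403,123)),("blue",(77,290))): print(n,ray("top",p,.181).round(3))
E
```

```text
1 0.09 0.3 [-0.74 -0.04  1.66  0.    1.52  0.81]
1 0.09 0.113 [-0.74  0.13  1.87 -0.    1.14  0.81]
1 0.8 0.113 [-0.77  0.22  1.77 -0.    1.16  0.07]
1 1.57 0.113 [-0.75  0.34  1.62 -0.    1.19 -0.68]
1 1.62 0.113 [-0.74  0.35  1.61 -0.    1.19 -0.72]
1 1.57 0.3 [-0.75  0.2   1.41 -0.    1.53 -0.68]
-1 0.09 0.3 [-0.74 -0.04  1.66 -0.    1.52 -2.33]
-1 0.09 0.113 [-0.74  0.13  1.87 -0.    1.14 -2.33]
-1 0.8 0.113 None
-1 1.57 0.113 [-0.75  0.34  1.62 -0.    1.19  2.46]
-1 1.62 0.113 [-0.74  0.35  1.61 -0.    1.19  2.42]
-1 1.57 0.3 [-0.75  0.2   1.41 -0.    1.53  2.46]
pink [ 0.367 -0.375  0.181]
purple [ 0.648 -0.412  0.181]
blue [0.258 0.305 0.181]
```

```bash
python3 - <<'E'
from h import *
from plant import manip
p=manip.current_tcp_pos();manip.move_linear([p[0],p[1],.33],speed=.2)
manip.command_gripper(.5)
manip.move_pose(*pose(.09,.33));
manip.move_linear(pose(.09,.2)[0],speed=.15)
print(manip.current_time_s(),manip.current_tcp_pos(),pose(.09,.2)[0],manip.current_contact_force())
for n in("side","top"): cv2.imwrite(f"pics/{n}1.png",optics.get_image(n))
a=cv2.imread("pics/top1.png")[130:290,230:400];b=cv2.imread("pics/side1.png")[115:275,220:390]
cv2.imwrite("pics/c1.png",cv2.resize(np.hstack([a,b]),(790,372)))
E
```

```text
5.15 [ 0.45298696 -0.24822796  0.20112495] [ 0.45241385 -0.24777261  0.2       ] [-0.46576805 -0.61837063  0.44534669]
```

View pics/c1.png

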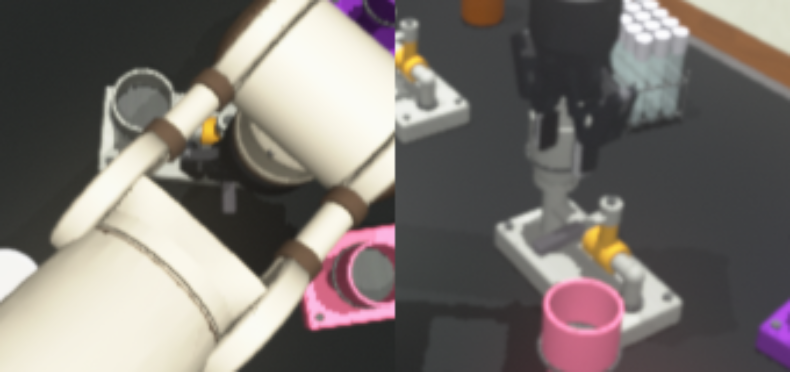

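In the side crop the open fingers (tips at about (545,140) and (590,165)) are above the sleeve (560,238) and straddle it; nothing has been touched. Now I descend and grip.

```bash
python3 - <<'E'
from h import *
from plant import manip
manip.move_linear(pose(.09,.113)[0],speed=.1)
print(manip.current_contact_force())
manip.command_gripper(0.0,20)
print(manip.current_time_s(),manip.current_tcp_pos(),manip.current_grip_width()*85,manip.current_contact_force(),manip.current_moment())
cv2.imwrite("pics/side2.png",cv2.resize(optics.get_image("side")[115:275,220:390],(680,600)[::1]))
E
```

```text
[1.00367335 0.67881813 1.04112026]
6.6333 [ 0.45279522 -0.24808075  0.11372249] 12.965513679259292 [0.17338609 0.23930075 3.85316068] [0.09148003 0.04344555 0.02467759]
```

View pics/side2.png

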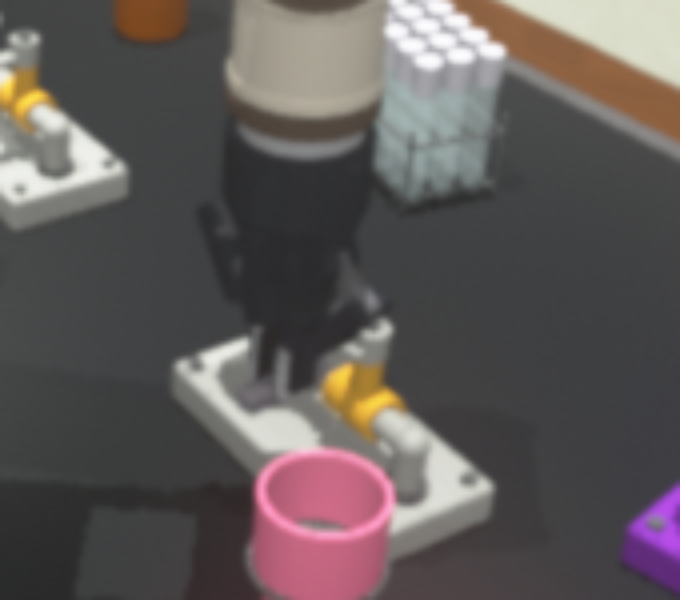

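The fingers are closed on the sleeve at about (270,385) with a width of 13 mm, which matches the 14 mm bar. Next I turn it along the arc while watching the force.

```bash
python3 - <<'E'
from h import *
from plant import manip
for q in np.linspace(.09,1.57,10)[1:]:
    p,o=pose(q,.113);manip.move_linear(p,o,speed=.06)
    f=np.array(manip.current_contact_force());print(round(q,2),round(manip.current_time_s(),2),f.round(1),np.round(manip.current_moment(),2),round(manip.current_grip_width()*85,1),np.round(manip.current_tcp_pos()-p,4))
    if np.linalg.norm(f)>30: break
E
```

```text
0.25 7.02 [ 0.2 -0.9  4.9] [-0.1   0.02  0.12] 12.9 [ 0.0004 -0.0006  0.0006]
0.42 7.35 [ 1.  -0.5  5.3] [-0.15 -0.01  0.09] 12.8 [ 0.0004 -0.0004  0.0007]
0.58 7.68 [ 0.2 -0.6  5.7] [-0.25 -0.    0.06] 13.1 [ 0.0004 -0.0004  0.0007]
0.75 8.02 [ 0.3 -1.8  5.2] [-0.2  -0.05  0.04] 13.0 [ 0.0004 -0.0003  0.0006]
0.91 8.35 [ 0.4 -0.9  6.6] [-0.25  0.    0.07] 13.1 [ 0.0004 -0.0004  0.0006]
1.08 8.68 [ 0.  -1.2  6.1] [-0.31 -0.07  0.02] 13.2 [ 0.0004 -0.0005  0.0007]
1.24 9.02 [ 0.6 -1.8  5.7] [-0.39 -0.04  0.06] 12.8 [ 0.0005 -0.0005  0.0007]
1.41 9.35 [ 0.4 -2.2  5.8] [-0.46 -0.12  0.  ] 13.3 [ 0.0005 -0.0005  0.0007]
1.57 9.68 [ 1.2 -3.5  5.7] [-0.45 -0.15  0.02] 12.8 [ 0.0004 -0.0006  0.0007]
```

The lever follows with low forces. I'll continue in small steps until it meets the stop.

```bash
python3 - <<'E'
from h import *
from plant import manip
for q in np.arange(1.59,1.72,.02):
    p,o=pose(q,.113);manip.move_linear(p,o,speed=.03)
    f=np.array(manip.current_contact_force());print(round(q,2),round(manip.current_time_s(),2),f.round(1),np.round(manip.current_moment(),2),round(manip.current_grip_width()*85,1),np.round(manip.current_tcp_pos()-p,4))
    if abs(f[0])>12 : break
E
```

```text
1.59 9.93 [-3.8 -2.5  7.4] [-0.33  0.55 -0.18] 13.3 [-0.0007 -0.0005  0.0006]
1.61 10.18 [-7.3 -1.8  9.8] [-0.3   1.3  -0.29] 13.3 [-0.0019 -0.0003  0.0005]
1.63 10.43 [-11.9  -1.8  13.1] [-0.23  2.1  -0.44] 12.9 [-0.0031 -0.0003  0.0004]
1.65 10.68 [-16.7  -1.3  15.5] [-0.07  2.87 -0.47] 13.0 [-0.0043 -0.0001  0.0003]
```

The stop is reached at about q=1.58, where the reaction force starts to rise. I ease back to light pressure, release, retreat upward and look.

```bash
python3 - <<'E'
from h import *
from plant import manip
p,o=pose(1.595,.113);manip.move_linear(p,o,speed=.03);print(manip.current_contact_force())
manip.command_gripper(.5);print(manip.current_contact_force(),manip.current_grip_width())
manip.move_linear([*p[:2],.33],speed=.15)
manip.move_pose([.35,.05,.42],o)
print(manip.current_time_s(),manip.current_tcp_pos())
for n in("side","top"): cv2.imwrite(f"pics/{n}3.png",optics.get_image(n))
a=cv2.imread("pics/top3.png");b=cv2.imread("pics/side3.png")
cv2.imwrite("pics/c3.png",cv2.resize(np.hstack([a,b]),(800,300)))
cv2.imwrite("pics/c3b.png",cv2.resize(np.hstack([a[140:240,250:370],b[150:270,250:370][:100]]),(800,333)))
E
```

```text
[-5.34114396 -1.66414716  8.5827983 ]
[ 1.0018362   0.61569055 -0.33310074] 0.49872127290470325
14.4667 [0.35038875 0.04952083 0.41964595]
```

View pics/c3.png

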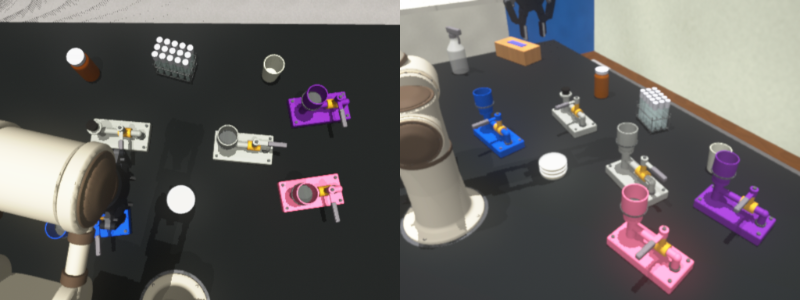

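View pics/c3b.png

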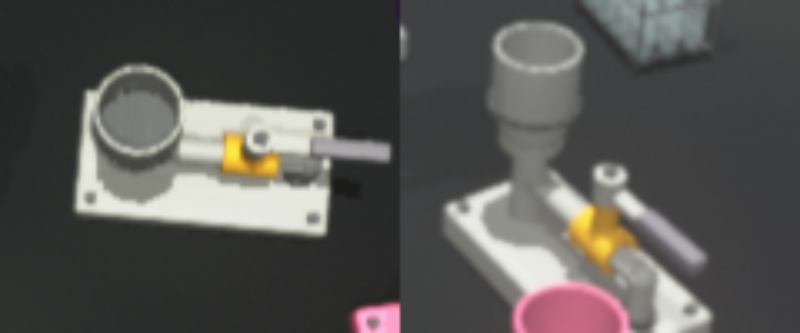

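The sleeve now points right in the top crop (about (350,150)), in line with the pipe and away from the funnel. The stopper stand's lever looks unmoved. I'll measure the angle as a check, then hand in.

```bash
python3 - <<'E'
from h import *
t=cv2.imread("pics/top3.png");g=cv2.cvtColor(t,cv2.COLOR_BGR2GRAY);b=t.astype(int)
roi=np.zeros_like(g);roi[150:230,262:375]=1
lil=((b[...,2]-b[...,1]>=1)&(b[...,0]-b[...,1]>=1)&(g>130)&(roi>0)).astype(np.uint8)
n,l,st,ce=cv2.connectedComponentsWithStats(lil);k=1+np.argmax(st[1:,4]);print(st[k],ce[k])
c=ray("top",ce[k],.122)[:2];d=c-PIV;print(np.linalg.norm(d),"q",np.mod(np.arctan2(d[1],d[0])-np.pi-YAW,2*np.pi))
s0,s3=[cv2.imread(f"pics/side{i}.png")[110:175,190:255].astype(int) for i in(0,3)]
print("blank stand side diff",np.abs(s0-s3).mean(), (np.abs(s0-s3).max(2)>60).sum())
cv2.imwrite("pics/blank.png",cv2.resize(np.hstack([s0,s3]).astype(np.uint8),(780,390)))
E
```

```text
[344 182  23   6 102] [355.02941176 184.37254902]
0.0661711824321472 q 1.5611888179525826
blank stand side diff 0.7198422090729784 0
```

View pics/blank.png

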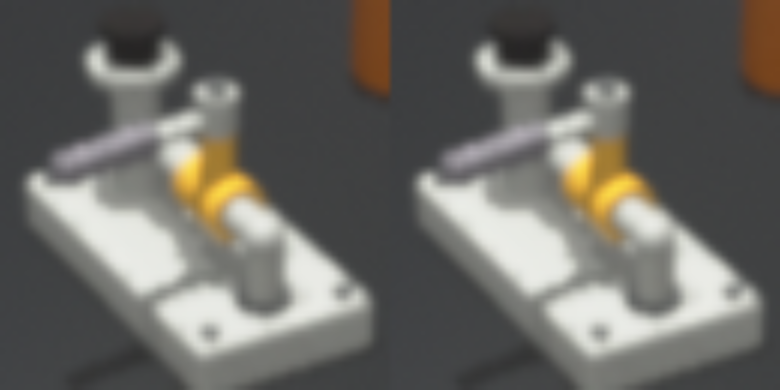

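The stopper stand looks the same before and after: its lever still lies across the pipe. The funnel lever measures q≈1.56, which is open.

```bash
python3 - <<'E'
from plant import manip,job
print(manip.current_time_s(),manip.current_contact_force(),manip.current_qd());job.hand_in()
E
```

```text
14.5667 [-0.36207327 -0.39901593  0.09115739] [ 0.00042577 -0.00160168  0.00104027 -0.00100621 -0.00040585  0.00089729]
the job is handed in; nothing more can be done
```

I turned the funnel stand's valve lever from about 0.09 rad to its open stop, let go, moved the arm clear and handed in at 14.6 s.

- **Funnel valve:** the last top picture puts the lever at about 1.56 rad (fully open is 1.571). It lies in line with the pipe and points away from the funnel. While turning, the lever met firm resistance at about 1.58 rad, which agrees with the open stop.
- **Forces:** the tool force readings, taken after each step, stayed below about 25 N, reached while pressing against the stop.
- **Stopper stand:** the side pictures before and after match, so its valve stayed shut.
- **Robot:** the arm is clear of everything and the contact force reads about zero.

No check failed or disagreed.

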